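# Rack a blank pipe flange and lock the keeper bar

### The job

Take the grey blank flange leaning on the small steel easel and stand it upright in the one free slot of the tined rack, fully down on the rails, setting it in rather than dropping it. Then lock the row in: pull up the black plunger knob on the keeper bar, swing the bar a quarter turn until it stops above the flanges, and let the plunger snap fully down into its hole. Leave the other flanges and everything else where they are.

Things in the scene. Friction and masses are not known exactly. Their poses are not given: they have to be found in the camera images.
- flange_center (a point): centre of the grey blank flange to be racked: plain disc, 115 mm diameter, 14 mm thick, 0.2 kg, four dark bolt marks. x: the disc's axis; z: in its plane, at first up the slope. At the start it leans 30 degrees from vertical on the easel, top towards the robot; its upper 45 mm stand free of the board on both faces, to be pinched across the thickness by a tool tilted 30 degrees.
- flange: the same flange; its origin is also the disc's centre, axes as flange_center.
- easel: small fixed steel easel: 120 x 110 mm base plate, board 100 mm wide leaning 30 degrees with its top (87 mm high) towards the robot, two pegs under the disc. Origin: on the table under the base; z up, x level, the way the disc's upper face looks (away from the robot).
- free_slot (a point): where the flange's centre lies when fully down in the free slot (65 mm above the table, flange top then at 122 mm). y: across the slot, the axis of a flange standing in it; x: level, along the slot. Four tines, 35 mm either way along x, leave a 22 mm gap across, flared to 34 mm at the tips, 83 mm above the table. The flange rests on two rails that centre it along x. Which slot is free changes.
- rack: fixed steel rack on a green base plate 120 x 370 mm; four slots in a row along its y axis at y = -84, -28, 28 and 84 mm; a post with the keeper bar at y = 210 mm. Origin: on the table under the middle of the row of slots; x level, away from the robot; z up.
- rack_pivot (a point): vertical hinge axis of the keeper bar, on top of the post, 137 mm above the table (middle of the bar's thickness); axes as the rack's.
- keeper (a joint): swing of the keeper bar (aluminium, 300 x 26 x 10 mm, its tip 285 mm from the pivot), rad: 0 = parked (bar along the rack's +x), growing clockwise seen from above to 1.571 = closed at a stop, the bar along the rack's -y, 10 mm above the tops of the standing flanges. It swings easily (0.06 N m) but only while the plunger is up; in a hole it is locked, play 0.036 rad.
- plunger (a joint): lift of the spring plunger, m: 0 = fully down in a hole, 0.016 = its upper stop. The pin clears the index plate above about 0.010; let go between the holes it rests on the plate at about 0.010, let go at the closed hole (keeper within 0.03 rad of 1.571) it snaps down to 0. Lifting takes about 4 N at 0, 9 N at 0.016.
- plunger_grip (a point): centre of the black plunger knob: upright cylinder, 31 mm diameter, 28 mm high, spinning freely on its axis, so the tool may keep its yaw while the bar swings. It rides on the bar 70 mm from the pivot, 179 mm above the table when down; the bar's top is then 37 mm, a collar on it 25 mm below this point. x: along the bar, away from the pivot.
- stored_a_center (a point): one of the three grey blank flanges already standing in the rack (same disc, 115 mm diameter, 14 mm thick). This point is its centre; leave it standing where it is. Which slots the three fill changes.
- stored_b_center (a point): one of the three grey blank flanges already standing in the rack (same disc, 115 mm diameter, 14 mm thick). This point is its centre; leave it standing where it is. Which slots the three fill changes.
- stored_c_center (a point): one of the three grey blank flanges already standing in the rack (same disc, 115 mm diameter, 14 mm thick). This point is its centre; leave it standing where it is. Which slots the three fill changes.
- reducer_mid (a point): blue stepped pipe reducer standing upright, 68 mm diameter, 80 mm high; bystander, to be left where it is. This point is on its (upright) axis, 40 mm above the table.
- tin_mid (a point): plain steel tin standing upright, 66 mm diameter, 90 mm high; bystander, to be left where it is. This point is on its (upright) axis, 45 mm above the table.
- tape_mid (a point): roll of white tape lying flat, 100 mm diameter, 30 mm high; bystander, to be left where it is. This point is on its (upright) axis, 15 mm above the table.
- elbow_mid (a point): grey pipe elbow, 48 mm thick, standing on one mouth, 70 mm high, the other mouth level; bystander, to be left where it is. This point is on its (upright) axis, 35 mm above the table.
- socket_mid (a point): grey pipe socket standing upright, 68 mm diameter, 70 mm high; bystander, to be left where it is. This point is on its (upright) axis, 35 mm above the table.
Mind the look-alikes: they are no part of the job. Leave any pink, turquoise or yellow look-alike of the flange alone.

How it is judged (in metres and radians):
On the way, in this order (a step that is already met when the one before it is completed fails the run):
1. the flange stands in the free slot, fully down, let go (distance between flange_center and free_slot below 0.014 m and angle between the x axis of flange_center and the y axis of free_slot, either way round below 0.2 rad and contact force between flange and the fingers below 0.05 N), for 0.3 s.
2. the plunger is pulled up and the keeper bar is swung past half way with it up (value of joint keeper above 0.8 rad and value of joint plunger above 0.006 m), for 0.02 s.
At the end, for the whole second after the job is handed in: The flange stands in the free slot, let go and at rest: its centre within 14 mm of the seated point and its axis within 0.2 rad of the row. The keeper bar is closed (joint above 1.52 rad) with the plunger fully down (below 2 mm). The other flanges and bystanders have moved less than 25 mm (all of step 1 and linear speed of flange below 0.02 m/s and value of joint keeper above 1.52 rad and value of joint plunger below 0.002 m); the robot touches nothing.
It fails at once if another flange or a bystander was moved by more than 25 mm (distance of any of stored_a_center, stored_b_center, stored_c_center, reducer_mid, tin_mid, tape_mid, elbow_mid, socket_mid from where it was at the start of the episode above 0.025 m).
It fails at once if the flange was dropped (let go and falling faster than 0.75 m/s, a drop of about 30 mm) (linear speed of flange above 0.75 m/s and contact force between flange and the fingers below 0.05 N).
It also fails if it takes over 54 s, if anything falls off the work surface, if the arm or the gripper's body presses on something with over 40 N, if the wrist force passes 120 N, or if a joint passes its speed limit or range.

### The arm

A 7-joint arm with a two-finger parallel gripper is mounted at the origin on the work surface. World frame = base frame: x ahead of the robot, y to its left, z up, the work surface at z = 0. Lengths are in mm, angles in rad, forces in N, time in s.
With the tool pointing down it reaches from about 400 to 875 mm from the base axis. Payload 4.4 kg.
Tool frame: the origin (TCP) lies at the very end of the fingers, on their centre line; the grasp point (between the pads) lies 19 mm behind it; z points along the fingers, y is the direction in which the jaws open and shut (so a half turn about z gives the same grasp; the last joint's range is limited). The gripper opens to 85 mm and grips with 20 to 120 N. Pads are 22 mm wide; open, the fingers measure 114 mm over their backs; the gripper's body (76 mm by 85 mm) begins 54 mm behind the grasp point. The pads swing forward as they close: fully open they stand 13 mm farther back than shut.
Start: joints at [-1.343, 0.628, 0.038, 1.517, -0.027, 0.996, -0.02], TCP at [188.21, 622.169, 231.313] pointing down, gripper open.
Joint ranges: [-3.06, 3.06], [-0.37, 2.12], [-1.25, 1.32], [0.18, 2.47], [-1.1, 4.24], [0.23, 1.98], [-2.94, 2.94]. Speed limits (rad/s): [2.57, 2.57, 3.14, 3.14, 3.14, 3.14, 3.14].

### API

Orientations are given as [roll, pitch, yaw] about the fixed x, y, z axes, in that order (R = Rz(yaw) Ry(pitch) Rx(roll)).
In Python, from cell import read_state, get_image, calibration, finish_job gives the robot as it stands. The module is installed in compiled form; this text tells all that it offers.
- The arm moves only by the tool apply_moves, never from a script. Its argument "increments" is a list of rows, each an object of numbers: "tx", "ty", "tz": the shift along the world's x, y, z in m; "rx", "ry", "rz": the turn, a rotation vector about the world's x, y, z in units of 5 degrees (1.0 is 5 degrees); "claw": the finger opening in m, from 0 to 0.0854. In form: [{"tx": .., "ty": .., "tz": .., "rx": .., "ry": .., "rz": .., "claw": ..}, ...]. A call has 1 to 12 rows; each row is the pose to reach, as a shift and turn from the pose commanded when the call began; what a row does not reach only later rows make up. A row lasts 1/10 s, in which the tool goes at most 50 mm and 8.59 degrees, less where a joint would pass 70% of its speed; a pose out of reach is approached as far as the arm can. A call with a gripper value outside its range is refused whole. The fingers move at their own pace and stop on an object; the grip force is fixed at half the most. Time passes only in rows, so rows that repeat a pose let the fingers close. It gives the time, the measured TCP pose, the force and the opening at its end, in the units of the state.
- read_state(): the state, without advancing time (a new reading comes with each control period).
- get_image(name): name is "scene" or "top" or "wrist"; returns the picture (400x640x3 uint8, red, green, blue); there is no depth.
- calibration(name): a dict with "camera_matrix" (3x3 intrinsics, pixels), "distortion" ([k1, k2, p1, p2, k3] as OpenCV has them; the pictures are not rectified), "origin" and "attitude" of the camera in the world. Camera axes: x right, y up, looking along -z (the intrinsics and any distortion apply to the point x, -y, -z); pixel columns grow to the right and rows downward; lengths in mm; the calibration is good to about 2 mm. A picture is of the moment at which its call begins: read the wrist's pose just before it. calibration takes no time and is no camera call; for the wrist camera it gives the pose at the moment of the call.
- finish_job(): hands the job in, once; it reports no verdict.
The state is a dict: "clock": time; "qpos": joint angles; "qd": joint speeds; "tau": joint torques, N m; "eef_pos": TCP position; "tool_rot": TCP orientation; "force": force on the tool from outside, world axes, zero at the start; "torque": the same for the moment, N m; "width": finger opening in mm.
Only numpy, scipy, OpenCV 4.12 (cv2) and the standard library are available. Lean on these libraries where they do the work, as an engineer would, in place of code of your own. Each camera call takes 0.05 s, during which the arm holds its last target. There are 200 camera calls.

## Working session

There is one attempt and no reset: what is moved stays moved. The work goes in short steps, Python scripts to look and compute and a tool call to move; the robot and the scene stay as the last step left them, time stands still between calls to the robot, and variables do not carry over. Pictures are saved under pics/ and viewed, about 8 in all and at most 12, crops included, and the job is handed in when it is done.

Besides the shell and the picture viewer there is one more tool, called after "Emit:" in YAML: its name, and indented under it one key for each argument. apply_moves: Moves the arm, as the interface text tells. Its arguments: {"type":"object","properties":{"increments":{"type":"array"}},"required":["increments"]}

```bash
mkdir -p pics
python3 - <<'E'
from cell import *
import cv2
print(read_state())
for n in("scene","top"):
    cv2.imwrite(f"pics/{n}0.png",get_image(n)[:,:,::-1]); print(calibration(n))
E
```

```text
{'clock': 0.0, 'qpos': array([-1.34278872,  0.62937923,  0.03841461,  1.51834718, -0.02695552,
        0.99630078, -0.01998755]), 'qd': array([ 2.31406812e-04, -1.82591686e-05, -9.39334723e-04,  9.37819886e-04,
       -1.11059905e-04, -9.00621373e-04,  5.46920713e-04]), 'tau': array([ 3.04710147e-04, -5.63401723e+01,  1.22659508e+00, -1.93440878e+01,
        1.11251447e-02,  1.03376553e-02, -1.25364870e-06]), 'eef_pos': array([188.02934315, 621.56388803, 230.37380679]), 'tool_rot': array([-3.13967602e+00,  4.78591478e-05,  2.84784434e+00]), 'force': array([ 0.38057385,  0.21550477, -0.61474927]), 'torque': array([-0.04326422,  0.00627894, -0.0232606 ]), 'width': 85.43163529294365}
{'camera_matrix': array([[384.00329576,   0.        , 314.27948068],
       [  0.        , 384.00329576, 202.71238191],
       [  0.        ,   0.        ,   1.        ]]), 'distortion': array([-0.01942559,  0.        ,  0.        ,  0.        ,  0.        ]), 'origin': array([1165.82574699, -444.56766584,  715.66226202]), 'attitude': array([ 0.95614625, -0.00139888,  0.94784674])}
{'camera_matrix': array([[394.42040936,   0.        , 323.3021196 ],
       [  0.        , 394.42040936, 200.88838811],
       [  0.        ,   0.        ,   1.        ]]), 'distortion': array([0.02271317, 0.        , 0.        , 0.        , 0.        ]), 'origin': array([ 377.90266158,   16.84989703, 1212.16993029]), 'attitude': array([ 0.12191937,  0.0156562 , -1.56515884])}
```

View pics/scene0.png

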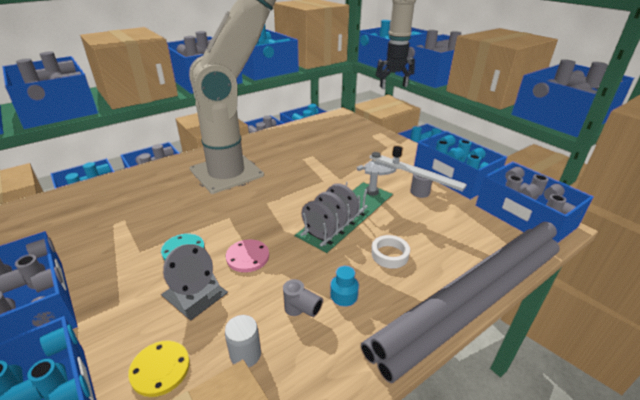

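View pics/top0.png

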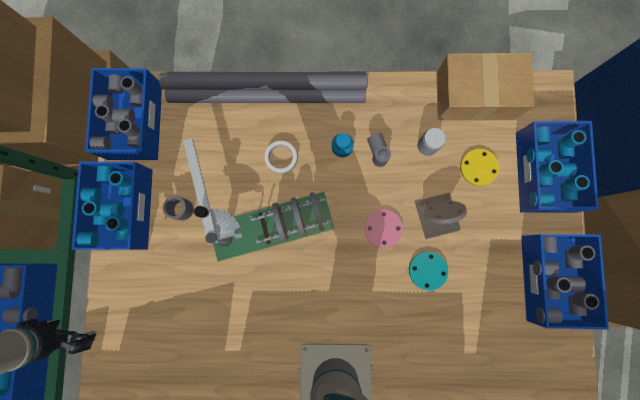

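The top view shows the rack around px (215-335, 195-260), with the free slot probably at (262, 230). The easel is at (440, 212) and the plunger knob at (202, 211). I'll enlarge that area to measure it.

```bash
cat > h.py <<'E'
import numpy as np, cv2
from cell import *
from scipy.spatial.transform import Rotation as Ro
def cam(n,c=None):
    c=c or calibration(n); R=Ro.from_euler('xyz',c['attitude']).as_matrix()@np.diag([1,-1,-1]); return c,R
def proj(n,P,c=None):
    c,R=cam(n,c); P=np.atleast_2d(P).astype(float); r=R.T
    return cv2.projectPoints(P,cv2.Rodrigues(r)[0],-r@c['origin'],c['camera_matrix'],c['distortion'])[0][:,0]
def onz(n,uv,z,c=None):
    c,R=cam(n,c); p=cv2.undistortPoints(np.float64(uv).reshape(-1,1,2),c['camera_matrix'],c['distortion'])[:,0]
    d=np.c_[p,np.ones(len(p))]@R.T; o=np.array(c['origin']); z=np.broadcast_to(z,len(d))
    return o+d*((z-o[2])/d[:,2])[:,None]
E
python3 - <<'E'
from h import *
im=cv2.imread("pics/top0.png")
def crop(x0,y0,w,h,s):
    c=cv2.resize(im[y0:y0+h,x0:x0+w],None,fx=s,fy=s,interpolation=cv2.INTER_CUBIC)
    for x in range((x0+9)//10*10,x0+w,10):
        cv2.line(c,((x-x0)*s+s//2,0),((x-x0)*s+s//2,6 if x%50 else 14),(0,0,255),1)
        if x%20==0: cv2.putText(c,str(x),((x-x0)*s-8,24),0,.35,(0,0,255),1)
    for y in range((y0+9)//10*10,y0+h,10):
        cv2.line(c,(0,(y-y0)*s+s//2),(8,(y-y0)*s+s//2),(0,0,255),1); cv2.putText(c,str(y),(10,(y-y0)*s+6),0,.35,(0,0,255),1)
    return c
a=crop(180,130,160,140,5)
cv2.imwrite("pics/rack.png",a[:600])
cv2.imwrite("pics/easel.png",crop(400,180,80,70,8))
print(onz("top",[[215,260],[335,230],[325,193]],5), onz("top",[[202,211]],193), onz("top",[[448,212]],100))
E
```

```text
[[3.43782338e+02 3.64256974e+02 5.00000000e+00]
 [4.36273907e+02 3.45623795e-01 5.00000000e+00]
 [5.50309109e+02 3.14741325e+01 5.00000000e+00]] [[475.01626103 349.08252155 193.        ]] [[ 483.92525037 -315.72100383  100.        ]]
```

View pics/rack.png

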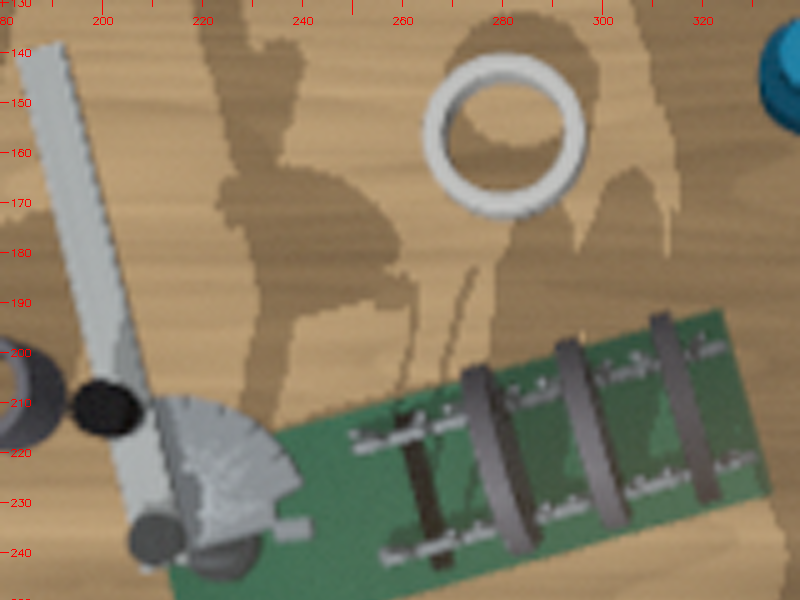

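View pics/easel.png

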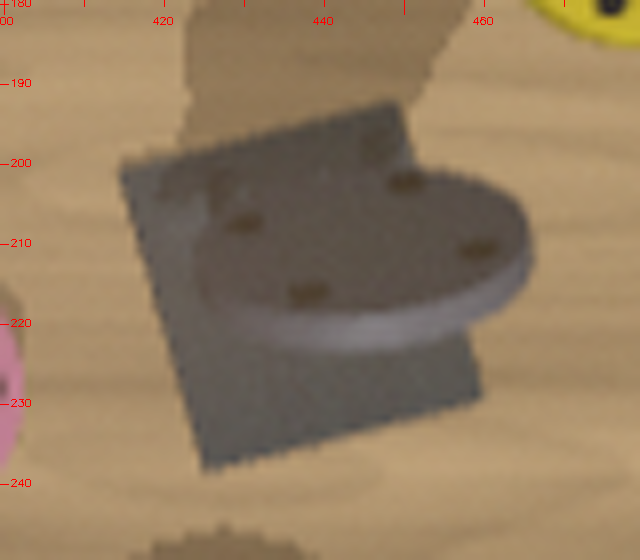

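The free slot appears to be the dark one at px (262, 228), next to the post. The flanges fill the slots near 283, 303 and 319. The flange's bolt marks are at (430,207.5), (450.5,202), (459,211) and (438,216). I'll fit the rack and take a scene crop for triangulation.

Run:
```python
from h import *
from scipy.optimize import least_squares
im=cv2.imread("pics/scene0.png")
def crop(x0,y0,w,h,s):
    c=cv2.resize(im[y0:y0+h,x0:x0+w],None,fx=s,fy=s,interpolation=cv2.INTER_CUBIC)
    for x in range((x0+9)//10*10,x0+w,10):
        cv2.line(c,((x-x0)*s+s//2,0),((x-x0)*s+s//2,6),(0,0,255),1)
        if x%20==0: cv2.putText(c,str(x),((x-x0)*s-8,18),0,.35,(0,0,255),1)
    for y in range((y0+9)//10*10,y0+h,10):
        cv2.line(c,(0,(y-y0)*s+s//2),(8,(y-y0)*s+s//2),(0,0,255),1); cv2.putText(c,str(y),(10,(y-y0)*s+6),0,.35,(0,0,255),1)
    return c
a=crop(155,230,80,85,5); b=crop(290,140,75,120,5)[:425]
b=crop(290,140,110,110,5)[:550]; o=np.zeros((550,800,3),np.uint8); 
a=cv2.resize(a[:,:250*400//400],(250,425)) if 0 else a[:,100//100:]
a=crop(160,232,62,85,4); o[:a.shape[0],:a.shape[1]]=a; o[:550,250:800]=b
cv2.imwrite("pics/sc_crop.png",o)
L=np.array([[70,210,193],[285,210,142],[0,210,152],])
uv=[[202,210.5],[191.5,138.5],[211,237],[324.5,191.5],[334,228.5]]
def model(p):
    P=np.r_[L,[[60,p[3],4],[-60,p[3],4]]]; R=Ro.from_euler('z',p[2]).as_matrix()
    return P@R.T+[p[0],p[1],0],R
f=lambda p:(proj("top",model(p)[0])-uv).ravel()
s=least_squares(f,[450,150,.25,-115]); print(s.x,f(s.x).round(1))
R=model(s.x)[1]
for y in(-84,-28,28,84):
    print(y,(R@[0,y,65]+[s.x[0],s.x[1],0]).round(1), proj("top",[R@q+[s.x[0],s.x[1],0] for q in([0,y,122],[50,y,65],[-50,y,65],[0,y,8])]).round(1).tolist(),proj("scene",R@[0,y,122]+[s.x[0],s.x[1],0]).round(1))
P=np.array([R@q+[s.x[0],s.x[1],0] for q in([0,210,152],[70,210,193],[70,210,179],[285,210,142])]);print(P.round(1));print(proj("scene",P).round(1))
E=onz("top",[[415,201],[449,192],[460,229.5],[425.5,238]],8);print(E,E.mean(0))
```

```text
[ 4.65469498e+02  1.29150638e+02  2.68661618e-01 -1.15566634e+02] [-0.4 -0.3 -1.3 -0.5  1.3 -0.3 -0.2  0.4  0.5  0.9]
-84 [487.8  48.2  65. ] [[318.4, 209.3], [314.5, 194.9], [323.4, 227.8], [319.4, 213.0]] [[315.7 203.3]]
-28 [472.9 102.2  65. ] [[298.9, 214.6], [296.1, 199.9], [304.8, 232.8], [301.8, 217.8]] [[328.3 194.2]]
28 [458.  156.1  65. ] [[279.4, 219.8], [277.6, 204.8], [286.1, 237.9], [284.1, 222.6]] [[340.2 185.8]]
84 [443.2 210.1  65. ] [[259.8, 225.1], [259.1, 209.8], [267.4, 243.0], [266.4, 227.4]] [[351.3 177.8]]
[[409.7 331.6 152. ]
 [477.2 350.2 193. ]
 [477.2 350.2 179. ]
 [684.5 407.3 142. ]]
[[374.7 153.2]
 [396.2 147.9]
 [395.6 152.1]
 [462.9 187.2]]
[[ 526.05543171 -244.19912102    8.        ]
 [ 554.20855119 -348.2687659     8.        ]
 [ 439.71911327 -377.41179613    8.        ]
 [ 413.44952516 -273.16378534    8.        ]] [ 483.35815533 -310.7608671     8.        ]
```

View pics/sc_crop.png

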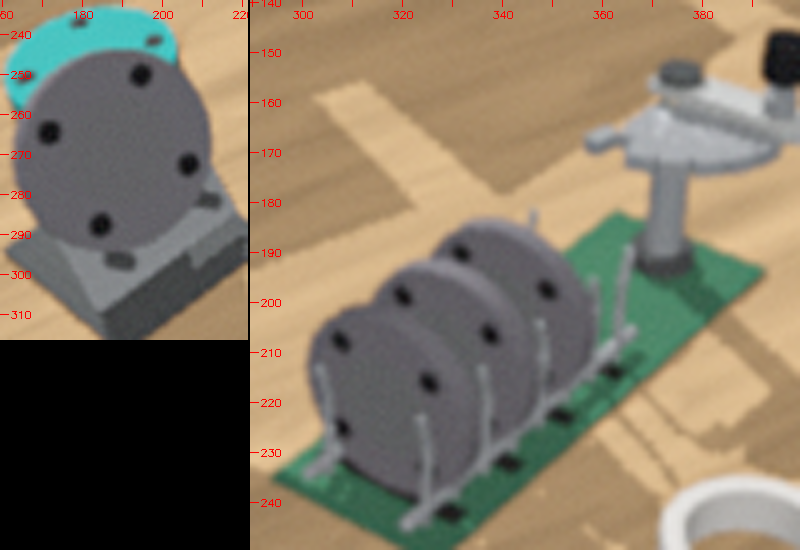

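Run:
```python
from h import *
from scipy.optimize import least_squares
T=np.array([[430,207.5],[450.5,202],[459,211],[438,216]])
S=np.array([[206.5,272.5],[185,287],[172,264.5],[195,250]])
for k in(0,1):
    S2=np.roll(S,-k,0)
    f=lambda p:np.r_[proj("top",p.reshape(4,3))-T,proj("scene",p.reshape(4,3))-S2].ravel()
    s=least_squares(f,np.tile([480,-315,60.],4)); P=s.x.reshape(4,3); print(k,s.cost,P.round(1).tolist(),P.mean(0))
# parametric: centre, yaw, roll
def disc(p):
    r=p[4]; a=p[5]+np.arange(4)*np.pi/2; c,sn=np.cos(p[3]),np.sin(p[3])
    n=np.array([c*np.cos(np.pi/6),sn*np.cos(np.pi/6),.5]); h=np.array([-sn,c,0]); up=np.cross(n,h)
    return p[:3]+r*(np.cos(a)[:,None]*h+np.sin(a)[:,None]*up),n
for k in(0,1):
  S2=np.roll(S,-k,0)
  for a0 in(.3,.8,1.9,2.5,3.5,4.2,5,5.8):
   for sg in (1,-1):
    def g(p):
        P=disc(p)[0][::sg]; return np.r_[proj("top",P)-T,proj("scene",P)-S2].ravel()
    s=least_squares(g,[480,-315,70,.2,40,a0])
    if s.cost<10: print(k,sg,s.cost.round(2),s.x.round(3), 'centre',(s.x[:3]-7*disc(s.x)[1]).round(1))
```

```text
0 0.05985042525491255 [[500.0, -275.6, 63.8], [516.4, -333.8, 66.1], [485.2, -341.7, 115.4], [471.1, -282.9, 117.0]] [ 493.186107   -308.52467052   90.60367579]
1 251.5607060961068 [[492.2, -312.1, 29.1], [502.6, -333.9, 123.6], [492.7, -305.5, 146.6], [483.4, -283.3, 55.4]] [ 492.70494701 -308.70746133   88.67843376]Traceback (most recent call last):
  File "<stdin>", line 20, in <module>
    return func(*args, **kwargs)
    result = trf(vector_fun.fun, vector_fun.jac, x0, f0, J0, lb, ub, ftol, xtol,
                 gtol, max_nfev, x_scale, loss_function, tr_solver,
                 tr_options.copy(), verbose, callback=callback_wrapped)
    return trf_no_bounds(
        fun, jac, x0, f0, J0, ftol, xtol, gtol, max_nfev, x_scale,
        loss_function, tr_solver, tr_options, verbose, callback=callback)
    J = jac(x)
    self._update_jac()
    ~~~~~~~~~~~~~~~~^^
    self.J = self.jac_wrapped(xp_copy(self.x), f0=self.f)
             ~~~~~~~~~~~~~~~~^^^^^^^^^^^^^^^^^^^^^^^^^^^^
    J, dct = approx_derivative(
             ~~~~~~~~~~~~~~~~~^
        self.fun,
        ^^^^^^^^^
    ...<2
[... 417 characters left out ...]
evals]
                                    ^^^^^^^
    f = np.atleast_1d(self.fun(x, *self.args, **self.kwargs))
                      ~~~~~~~~^^^^^^^^^^^^^^^^^^^^^^^^^^^^^^
    return np.atleast_1d(self.fun(x))
                         ~~~~~~~~^^^
    return self.f(x, *self.args, **self.kwargs)
           ~~~~~~^^^^^^^^^^^^^^^^^^^^^^^^^^^^^^
  File "<stdin>", line 19, in g
  File "h.py", line 7, in proj
    c,R=cam(n,c); P=np.atleast_2d(P).astype(float); r=R.T
        ~~~^^^^^
  File "h.py", line 5, in cam
    c=c or calibration(n); R=Ro.from_euler('xyz',c['attitude']).as_matrix()@np.diag([1,-1,-1]); return c,R
           ~~~~~~~~~~~^^^
ValueError: time passes only in moves, steps and waits
```

Triangulation agrees well, with a residual under 0.2 px. The flange centre is about (487, -310, 87), axis yaw 14.6°, lean 29°, which fits the 30° given. The free slot is rack y=+84, at about (443, 210, 65). Moving to the easel now.

Emit:
apply_moves:
  increments:
    - {"tx":0.29,"ty":-0.47,"tz":0.1,"rz":-8,"claw":0.05}
    - {"tx":0.29,"ty":-0.47,"tz":0.1,"rz":-8,"claw":0.05}
    - {"tx":0.29,"ty":-0.47,"tz":0.1,"rz":-8,"claw":0.05}
    - {"tx":0.29,"ty":-0.47,"tz":0.1,"rz":-8,"claw":0.05}
    - {"tx":0.29,"ty":-0.47,"tz":0.1,"rz":-8,"claw":0.05}
    - {"tx":0.29,"ty":-0.47,"tz":0.1,"rz":-8,"claw":0.05}
    - {"tx":0.29,"ty":-0.47,"tz":0.1,"rz":-8,"claw":0.05}
    - {"tx":0.29,"ty":-0.47,"tz":0.1,"rz":-8,"claw":0.05}
    - {"tx":0.29,"ty":-0.47,"tz":0.1,"rz":-8,"claw":0.05}
    - {"tx":0.29,"ty":-0.47,"tz":0.1,"rz":-8,"claw":0.05}
    - {"tx":0.29,"ty":-0.47,"tz":0.1,"rz":-8,"claw":0.05}
    - {"tx":0.29,"ty":-0.47,"tz":0.1,"rz":-8,"claw":0.05}

```text
$.increments[0]: bad value
```

```bash
cat >> h.py <<'E'
def Rtool(jaw,tilt_to=None):
    "tool down, jaw axis at yaw deg; tilt_to: extra rotvec"
    R=Ro.from_euler('xyz',[np.pi,0,np.radians(jaw)+np.pi/2])
    return R if tilt_to is None else Ro.from_rotvec(tilt_to)*R
def rel(p,R):
    s=read_state(); d=np.array(p)-s['eef_pos']; r=(R*Ro.from_euler('xyz',s['tool_rot']).inv()).as_rotvec(degrees=True)/5
    print('t',(d/1000).round(4),'r',r.round(3),'| now',s['eef_pos'].round(1),s['tool_rot'].round(3),'w',round(s['width'],1),'F',s['force'].round(1),'q',s['qpos'].round(2),'clk',s['clock'])
Y=np.radians(14.6); U=np.array([-.5*np.cos(Y),-.5*np.sin(Y),.866]); C=np.array([487.3,-310,87.1])
RG=Rtool(14.6,np.radians(30)*np.array([np.sin(Y),-np.cos(Y),0]))
E
python3 - <<'E'
from h import *
rel(C+U*22+U*110,RG)
print(onz("top",[[241.5,235],[240,226]],135), (C+U*22).round(1))
a=.2687;R=Ro.from_euler('z',a).as_matrix()
for q in onz("top",[[241.5,235],[240,226]],135): print(R.T@(q-[465.5,129.2,0]))
E
```

```text
t [ 0.2354 -0.9482 -0.0291] r [  4.357  -4.53  -11.433] | now [188.  621.6 230.5] [-3.14   0.     2.848] w 85.4 F [-0.  -0.8  0.5] q [-1.34  0.63  0.04  1.52 -0.03  1.   -0.02] clk 0.1
[[415.19989758 257.16813495 135.        ]
 [439.72463352 262.05498192 135.        ]] [ 476.7 -312.8  106.2]
[-14.52241129 136.72981912 135.        ]
[ 10.41965132 134.9305251  135.        ]
```

Emit:
apply_moves:
  increments:
    - {"tx":0.03,"ty":-0.03,"tz":0.02,"rx":0.0,"ry":0.0,"rz":-0.8,"claw":0.05}
    - {"tx":0.29,"ty":-0.47,"tz":0.1,"rx":0.0,"ry":0.0,"rz":-8.0,"claw":0.05}
    - {"tx":0.29,"ty":-0.47,"tz":0.1,"rx":0.0,"ry":0.0,"rz":-8.0,"claw":0.05}
    - {"tx":0.29,"ty":-0.47,"tz":0.1,"rx":0.0,"ry":0.0,"rz":-8.0,"claw":0.05}
    - {"tx":0.29,"ty":-0.47,"tz":0.1,"rx":0.0,"ry":0.0,"rz":-8.0,"claw":0.05}
    - {"tx":0.29,"ty":-0.47,"tz":0.1,"rx":0.0,"ry":0.0,"rz":-8.0,"claw":0.05}
    - {"tx":0.29,"ty":-0.47,"tz":0.1,"rx":0.0,"ry":0.0,"rz":-8.0,"claw":0.05}
    - {"tx":0.29,"ty":-0.47,"tz":0.1,"rx":0.0,"ry":0.0,"rz":-8.0,"claw":0.05}
    - {"tx":0.29,"ty":-0.47,"tz":0.1,"rx":0.0,"ry":0.0,"rz":-8.0,"claw":0.05}
    - {"tx":0.29,"ty":-0.47,"tz":0.1,"rx":0.0,"ry":0.0,"rz":-8.0,"claw":0.05}
    - {"tx":0.29,"ty":-0.47,"tz":0.1,"rx":0.0,"ry":0.0,"rz":-8.0,"claw":0.05}
    - {"tx":0.29,"ty":-0.47,"tz":0.1,"rx":0.0,"ry":0.0,"rz":-8.0,"claw":0.05}

```text
clock: 1.3
eef_pos: [480.7, 146.3, 332.2]
tool_rot: [3.141, 0.003, 2.142]
force: [0.0, -0.0, 0.2]
width: 49.7
```

```bash
python3 -c "
from h import *
rel(C+U*22+U*110,RG)"
```

```text
t [-0.0572 -0.473  -0.1308] r [ 2.446 -5.493 -3.531] | now [480.7 146.3 332.2] [3.141e+00 3.000e-03 2.142e+00] w 49.7 F [ 0.  -0.   0.2] q [-0.62  0.32  0.36  1.79 -0.12  1.06  0.35] clk 1.3
```

Emit:
apply_moves:
  increments:
    - {"tx":-0.057,"ty":-0.473,"tz":-0.05,"rx":2.45,"ry":-5.49,"rz":-3.53,"claw":0.05}
    - {"tx":-0.057,"ty":-0.473,"tz":-0.05,"rx":2.45,"ry":-5.49,"rz":-3.53,"claw":0.05}
    - {"tx":-0.057,"ty":-0.473,"tz":-0.05,"rx":2.45,"ry":-5.49,"rz":-3.53,"claw":0.05}
    - {"tx":-0.057,"ty":-0.473,"tz":-0.05,"rx":2.45,"ry":-5.49,"rz":-3.53,"claw":0.05}
    - {"tx":-0.057,"ty":-0.473,"tz":-0.05,"rx":2.45,"ry":-5.49,"rz":-3.53,"claw":0.05}
    - {"tx":-0.057,"ty":-0.473,"tz":-0.05,"rx":2.45,"ry":-5.49,"rz":-3.53,"claw":0.05}
    - {"tx":-0.057,"ty":-0.473,"tz":-0.05,"rx":2.45,"ry":-5.49,"rz":-3.53,"claw":0.05}
    - {"tx":-0.057,"ty":-0.473,"tz":-0.13,"rx":2.45,"ry":-5.49,"rz":-3.53,"claw":0.05}
    - {"tx":-0.057,"ty":-0.473,"tz":-0.13,"rx":2.45,"ry":-5.49,"rz":-3.53,"claw":0.05}
    - {"tx":-0.057,"ty":-0.473,"tz":-0.13,"rx":2.45,"ry":-5.49,"rz":-3.53,"claw":0.05}
    - {"tx":-0.057,"ty":-0.473,"tz":-0.13,"rx":2.45,"ry":-5.49,"rz":-3.53,"claw":0.05}
    - {"tx":-0.057,"ty":-0.473,"tz":-0.13,"rx":2.45,"ry":-5.49,"rz":-3.53,"claw":0.05}

```text
clock: 2.5
eef_pos: [423.7, -303.3, 209.9]
tool_rot: [2.617, -0.0, 1.836]
force: [1.3, -0.8, -0.4]
width: 50.1
```

Run:
```python
from h import *
rel(C+U*22,RG)
c=calibration("wrist"); im=get_image("wrist")[:,:,::-1].copy()
n=np.cross(RG.as_matrix()[:,2],[0,0,1]); n=np.array([np.cos(Y)*.866,np.sin(Y)*.866,.5]); h=np.cross(U,n)
for o in(7,-7):
    P=[C+o*n+57.5*(np.cos(a)*h+np.sin(a)*U) for a in np.linspace(0,6.28,60)]
    for p in proj("wrist",P,c): cv2.circle(im,tuple(int(v) for v in p),1,(0,0,255) if o>0 else (0,255,0),-1)
cv2.imwrite("pics/w1.png",im); print(c['origin'])
```

```text
t [ 0.0529 -0.0095 -0.1037] r [-0.004  0.013 -0.119] | now [ 423.7 -303.3  209.9] [ 2.617 -0.     1.836] w 50.1 F [ 1.3 -0.8 -0.4] q [ 0.84  0.44  0.04  2.17 -1.07  0.57  2.09] clk 2.5
[ 334.25640271 -247.09598072  331.56032892]
```

View pics/w1.png

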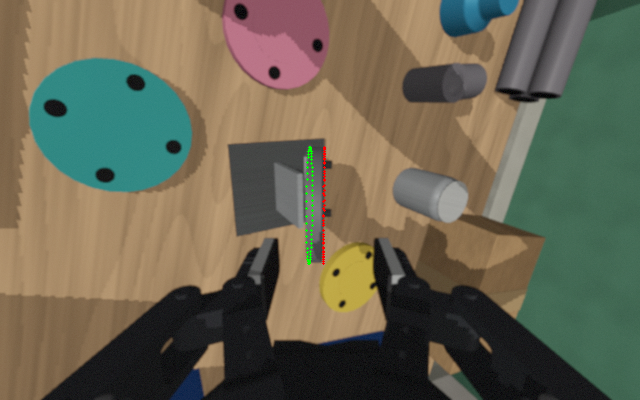

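The overlay lies on the disc's edge (px columns 306-325, rows 146-262), so the estimate holds. Joint 5 is close to its limit. Descending and pinching.

Emit:
apply_moves:
  increments:
    - {"tx":0.01,"ty":-0.0095,"tz":-0.025,"rx":0.0,"ry":0.0,"rz":-0.1,"claw":0.05}
    - {"tx":0.025,"ty":-0.0095,"tz":-0.05,"rx":0.0,"ry":0.0,"rz":-0.1,"claw":0.05}
    - {"tx":0.04,"ty":-0.0095,"tz":-0.08,"rx":0.0,"ry":0.0,"rz":-0.1,"claw":0.05}
    - {"tx":0.053,"ty":-0.0095,"tz":-0.103,"rx":0.0,"ry":0.0,"rz":-0.1,"claw":0.05}
    - {"tx":0.053,"ty":-0.0095,"tz":-0.103,"rx":0.0,"ry":0.0,"rz":-0.1,"claw":0.05}
    - {"tx":0.053,"ty":-0.0095,"tz":-0.103,"rx":0.0,"ry":0.0,"rz":-0.1,"claw":0.05}

```text
clock: 3.15
eef_pos: [477.0, -316.6, 111.3]
tool_rot: [2.625, -0.008, 1.829]
force: [-0.7, -0.2, 0.3]
width: 49.9
```

```bash
python3 -c "
from h import *
rel(C+U*22,RG)"
```

```text
t [-0.0004  0.0038 -0.0052] r [-0.068 -0.1   -0.044] | now [ 477.  -316.6  111.3] [ 2.625 -0.008  1.829] w 49.9 F [-0.7 -0.2  0.3] q [ 1.06  0.69 -0.38  2.12 -1.1   0.23  2.11] clk 3.15
```

Emit:
apply_moves:
  increments:
    - {"tx":-0.002,"ty":0.003,"tz":-0.003,"rx":0.0,"ry":0.0,"rz":0.0,"claw":0.05}
    - {"tx":-0.002,"ty":0.003,"tz":-0.003,"rx":0.0,"ry":0.0,"rz":0.0,"claw":0.03}
    - {"tx":-0.002,"ty":0.003,"tz":-0.003,"rx":0.0,"ry":0.0,"rz":0.0,"claw":0.02}
    - {"tx":-0.002,"ty":0.003,"tz":-0.003,"rx":0.0,"ry":0.0,"rz":0.0,"claw":0.005}
    - {"tx":-0.002,"ty":0.003,"tz":-0.003,"rx":0.0,"ry":0.0,"rz":0.0,"claw":0.005}
    - {"tx":-0.002,"ty":0.003,"tz":-0.003,"rx":0.0,"ry":0.0,"rz":0.0,"claw":0.005}

```text
clock: 3.75
eef_pos: [475.8, -315.4, 111.0]
tool_rot: [2.625, -0.009, 1.831]
force: [-3.9, -0.5, 7.0]
width: 12.8
```

```bash
python3 -c "
from h import *
rel(C+U*22,RG)"
```

```text
t [ 0.0009  0.0026 -0.0049] r [-0.083 -0.108 -0.067] | now [ 475.8 -315.4  111. ] [ 2.625 -0.009  1.831] w 12.8 F [-3.9 -0.5  7. ] q [ 1.06  0.69 -0.38  2.12 -1.1   0.23  2.12] clk 3.75
```

Gripped (12.8 mm). Lifting along the slope and checking the hold.

Emit:
apply_moves:
  increments:
    - {"tx":-0.008,"ty":-0.002,"tz":0.015,"rx":0.0,"ry":0.0,"rz":0.0,"claw":0.005}
    - {"tx":-0.02,"ty":-0.003,"tz":0.04,"rx":0.0,"ry":0.0,"rz":0.0,"claw":0.005}
    - {"tx":-0.036,"ty":-0.003,"tz":0.075,"rx":0.0,"ry":0.0,"rz":0.0,"claw":0.005}
    - {"tx":-0.055,"ty":0.0,"tz":0.115,"rx":0.0,"ry":0.0,"rz":0.0,"claw":0.005}
    - {"tx":-0.055,"ty":0.02,"tz":0.16,"rx":0.0,"ry":0.0,"rz":0.0,"claw":0.005}
    - {"tx":-0.045,"ty":0.05,"tz":0.18,"rx":0.0,"ry":0.0,"rz":0.0,"claw":0.005}
    - {"tx":-0.045,"ty":0.05,"tz":0.18,"rx":0.0,"ry":0.0,"rz":0.0,"claw":0.005}

```text
clock: 4.45
eef_pos: [432.6, -260.9, 293.7]
tool_rot: [2.622, -0.008, 1.839]
force: [0.0, -0.2, -2.4]
width: 13.1
```

```bash
cat >> h.py <<'E'
A=.2687; RR=Ro.from_euler('z',A).as_matrix(); O=np.array([465.5,129.2,0])
rk=lambda x,y,z: RR@[x,y,z]+O
RS=Rtool(np.degrees(A)+90)
E
python3 -c "
from h import *
rel(rk(2,0,290),Rtool(60)); rel(rk(2,84,250),RS)"
```

```text
t [ 0.0348  0.3907 -0.0037] r [-3.802  4.778  8.744] | now [ 432.6 -260.9  293.7] [ 2.622 -0.008  1.839] w 13.1 F [ 0.  -0.2 -2.4] q [ 0.87  0.26 -0.09  2.12 -0.77  0.63  1.65] clk 4.45
t [ 0.0125  0.4716 -0.0437] r [-5.787  3.18  17.586] | now [ 432.6 -260.9  293.7] [ 2.622 -0.008  1.839] w 13.1 F [ 0.  -0.2 -2.4] q [ 0.87  0.26 -0.09  2.12 -0.77  0.63  1.65] clk 4.45
```

Emit:
apply_moves:
  increments:
    - {"tx":0.003,"ty":0.035,"tz":0.0,"rx":-0.35,"ry":0.43,"rz":0.8,"claw":0.005}
    - {"tx":0.006,"ty":0.07,"tz":0.01,"rx":-0.7,"ry":0.87,"rz":1.6,"claw":0.005}
    - {"tx":0.009,"ty":0.105,"tz":0.01,"rx":-1.04,"ry":1.3,"rz":2.4,"claw":0.005}
    - {"tx":0.012,"ty":0.14,"tz":0.01,"rx":-1.4,"ry":1.74,"rz":3.2,"claw":0.005}
    - {"tx":0.015,"ty":0.175,"tz":0.01,"rx":-1.73,"ry":2.17,"rz":4.0,"claw":0.005}
    - {"tx":0.018,"ty":0.21,"tz":0.01,"rx":-2.07,"ry":2.6,"rz":4.75,"claw":0.005}
    - {"tx":0.021,"ty":0.245,"tz":0.01,"rx":-2.42,"ry":3.04,"rz":5.55,"claw":0.005}
    - {"tx":0.024,"ty":0.28,"tz":0.01,"rx":-2.77,"ry":3.47,"rz":6.35,"claw":0.005}
    - {"tx":0.027,"ty":0.315,"tz":0.0,"rx":-3.1,"ry":3.9,"rz":7.15,"claw":0.005}
    - {"tx":0.031,"ty":0.35,"tz":0.0,"rx":-3.45,"ry":4.35,"rz":7.95,"claw":0.005}
    - {"tx":0.035,"ty":0.39,"tz":0.0,"rx":-3.8,"ry":4.78,"rz":8.74,"claw":0.005}
    - {"tx":0.035,"ty":0.39,"tz":0.0,"rx":-3.8,"ry":4.78,"rz":8.74,"claw":0.005}

```text
clock: 5.65
eef_pos: [466.4, 132.9, 289.7]
tool_rot: [3.141, -0.002, 2.622]
force: [-0.8, 0.2, -2.2]
width: 13.0
```

```bash
python3 -c "
from h import *
rel(rk(2,84,230),RS)"
```

```text
t [-0.0213  0.0778 -0.0597] r [-9.000e-03 -2.100e-02  9.031e+00] | now [466.4 132.9 289.7] [ 3.141e+00 -2.000e-03  2.622e+00] w 13.0 F [-0.8  0.2 -2.2] q [-0.15  0.33 -0.25  1.88  0.1   0.94  0.61] clk 5.65
```

Emit:
apply_moves:
  increments:
    - {"tx":-0.004,"ty":0.013,"tz":0.0,"rx":0.0,"ry":0.0,"rz":1.3,"claw":0.005}
    - {"tx":-0.008,"ty":0.026,"tz":0.0,"rx":0.0,"ry":0.0,"rz":2.6,"claw":0.005}
    - {"tx":-0.012,"ty":0.039,"tz":-0.01,"rx":0.0,"ry":0.0,"rz":3.9,"claw":0.005}
    - {"tx":-0.015,"ty":0.052,"tz":-0.02,"rx":0.0,"ry":0.0,"rz":5.2,"claw":0.005}
    - {"tx":-0.018,"ty":0.065,"tz":-0.03,"rx":0.0,"ry":0.0,"rz":6.5,"claw":0.005}
    - {"tx":-0.0213,"ty":0.078,"tz":-0.04,"rx":0.0,"ry":0.0,"rz":7.8,"claw":0.005}
    - {"tx":-0.0213,"ty":0.078,"tz":-0.055,"rx":0.0,"ry":0.0,"rz":9.03,"claw":0.005}
    - {"tx":-0.0213,"ty":0.078,"tz":-0.06,"rx":0.0,"ry":0.0,"rz":9.03,"claw":0.005}
    - {"tx":-0.0213,"ty":0.078,"tz":-0.06,"rx":0.0,"ry":0.0,"rz":9.03,"claw":0.005}

```text
clock: 6.55
eef_pos: [444.0, 201.9, 229.3]
tool_rot: [-3.138, -0.002, -2.888]
force: [0.2, -0.6, -1.8]
width: 13.2
```

Run:
```python
from h import *
rel(rk(2,84,92),RS)
c=calibration("wrist"); im=get_image("wrist")[:,:,::-1].copy()
# expected tine tips: slot y 84+-11..17, x +-35, z 83 ; stored flange faces
def dr(P,col):
    for p in proj("wrist",P,c): cv2.circle(im,tuple(int(round(v)) for v in p),2,col,-1)
dr([rk(x,84+s,83) for x in(-35,35) for s in(-17,17)],(0,0,255))
dr([rk(x,84+s,60) for x in(-35,35) for s in(-11,11)],(255,0,255))
dr([rk(57.5*np.cos(a),28+s,65+57.5*np.sin(a)) for a in np.linspace(0,6.28,50) for s in(-7,7)],(0,255,0))
dr([rk(57.5*np.cos(a),-28+s,65+57.5*np.sin(a)) for a in np.linspace(0,6.28,50) for s in(-7,7)],(0,255,255))
cv2.imwrite("pics/w2.png",im)
t=get_image("top")[:,:,::-1];
```

```text
t [ 0.0011  0.0088 -0.1373] r [ 0.048 -0.006  0.176] | now [444.  201.9 229.3] [-3.138e+00 -2.000e-03 -2.888e+00] w 13.2 F [ 0.2 -0.6 -1.8] q [-0.18  0.43 -0.43  1.95  0.24  0.82  1.08] clk 6.55
```

View pics/w2.png

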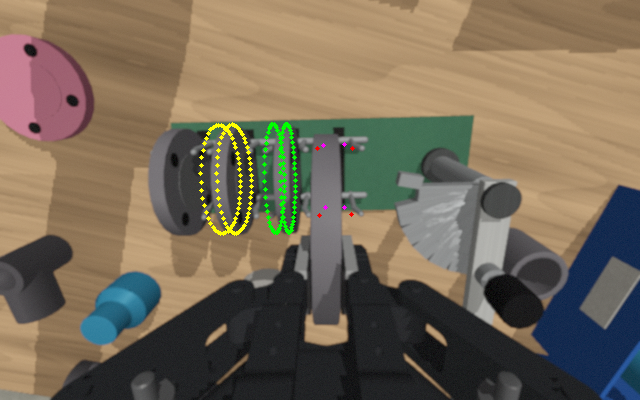

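Overlay and tines look a few px apart and the arm was not yet settled. Correcting, then a zoomed look.

Emit:
apply_moves:
  increments:
    - {"tx":0.001,"ty":0.009,"tz":-0.02,"rx":0.0,"ry":0.0,"rz":0.18,"claw":0.005}
    - {"tx":0.001,"ty":0.009,"tz":-0.03,"rx":0.0,"ry":0.0,"rz":0.18,"claw":0.005}
    - {"tx":0.001,"ty":0.009,"tz":-0.03,"rx":0.0,"ry":0.0,"rz":0.18,"claw":0.005}
    - {"tx":0.001,"ty":0.009,"tz":-0.03,"rx":0.0,"ry":0.0,"rz":0.18,"claw":0.005}

```text
clock: 7.05
eef_pos: [445.8, 211.5, 200.6]
tool_rot: [-3.138, 0.001, -2.87]
force: [-0.1, -0.2, -2.2]
width: 12.7
```

Run:
```python
from h import *
rel(rk(2,84,92),RS)
c=calibration("wrist"); im=get_image("wrist")[:,:,::-1].copy(); np.save("w3.npy",im)
import pickle; pickle.dump(c,open("w3.pkl","wb"))
x0,y0,s=180,100,4
z=cv2.resize(im[y0:y0+150,x0:x0+200],None,fx=s,fy=s,interpolation=cv2.INTER_CUBIC)
def dr(P,col):
    for p in proj("wrist",P,c): cv2.circle(z,tuple(int(round((v-o+.5)*s)) for v,o in zip(p,(x0,y0))),2,col,-1)
dr([rk(x,84+q,83) for x in(-35,35) for q in(-17,17)],(0,0,255))
dr([rk(57.5*np.cos(a),28+q,65+57.5*np.sin(a)) for a in np.linspace(0,6.28,40) for q in(-7,7)],(0,255,0))
cv2.imwrite("pics/w3.png",z)
```

```text
t [-0.0006 -0.0008 -0.1086] r [ 0.039  0.024 -0.029] | now [445.8 211.5 200.6] [-3.138e+00  1.000e-03 -2.870e+00] w 12.7 F [-0.1 -0.2 -2.2] q [-0.21  0.47 -0.42  1.97  0.28  0.75  1.05] clk 7.05
```

View pics/w3.png

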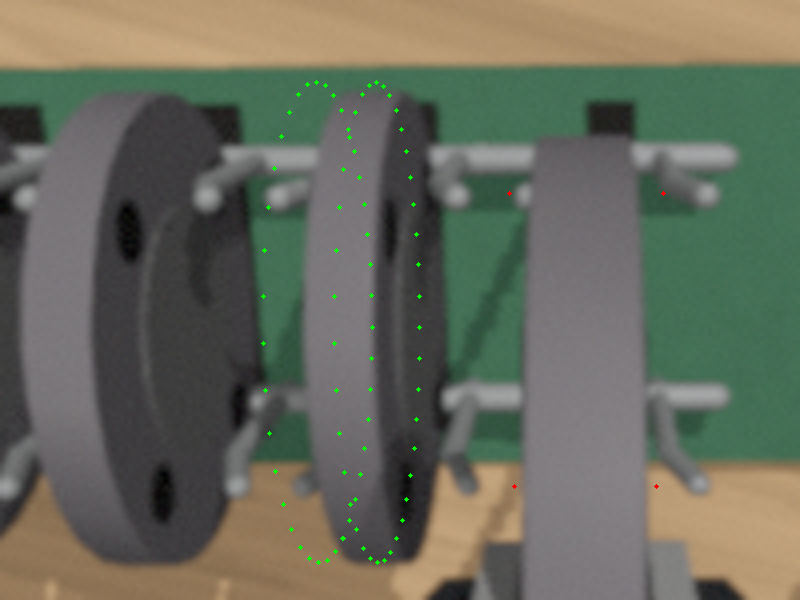

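Run:
```python
from h import *
import pickle
from scipy.optimize import least_squares
c=pickle.load(open("w3.pkl","rb"))
z=lambda l:np.array(l)/4-.5+[180,100]
uv=z([[706,195],[456,195],[208,197],[698,485],[464,485],[237,485],[524,195],[275,195],[27,197]])
def L(r): return np.array([[x,s+q*(17+r),82] for x,s,q in[(35,84,1),(35,28,1),(35,-28,1),(-35,84,1),(-35,28,1),(-35,-28,1),(35,84,-1),(35,28,-1),(35,-28,-1)]])
f=lambda p:(proj("wrist",L(p[3])@Ro.from_euler('z',p[2]).as_matrix().T+[p[0],p[1],0],c)-uv).ravel()
for loc in [1,-1]:
    s=least_squares(f,[465,129,.27,2.]); 
print(s.x.round(3),f(s.x).round(1),"slot",(Ro.from_euler('z',s.x[2]).as_matrix()@[0,84,65]+[s.x[0],s.x[1],0]).round(1), "old",rk(0,84,65).round(1))
t=np.array([445.8,211.5,200.6])
# held flange far rim edges at angle 0..70deg from +x
for a in(0,30,60):
  P=[t+RR@[57.5*np.cos(np.radians(a))-2.3,q,57.5*np.sin(np.radians(a))-27] for q in(-7,7)]
  print(a,((proj("wrist",P,c)-[180,100]+.5)*4).round(0).tolist())
```

```text
[ 4.28317e+02  1.34454e+02 -2.41000e-01  9.92900e+00] [ -19.3   86.8   -8.    60.4   -0.5   31.9   21.1  -46.5   25.8  -76.8
   25.2 -109.1  -23.    61.5  -15.1   33.5  -11.2    3.2] slot [448.3 216.   65. ] old [443.2 210.2  65. ]
0 [[545.0, 820.0], [627.0, 820.0]]
30 [[537.0, 907.0], [634.0, 908.0]]
60 [[528.0, 894.0], [642.0, 894.0]]
```

Run:
```python
from h import *
import pickle
from scipy.optimize import least_squares
c=pickle.load(open("w3.pkl","rb"))
z=lambda l:np.array(l)/4-.5+[180,100]
uv=z([[706,195],[456,195],[208,197],[698,485],[464,485],[237,485],[524,195],[275,195],[27,197]])
def L(r): return np.array([[-x,s+q*(17+r),82] for x,s,q in[(35,84,1),(35,28,1),(35,-28,1),(-35,84,1),(-35,28,1),(-35,-28,1),(35,84,-1),(35,28,-1),(35,-28,-1)]])
f=lambda p:(proj("wrist",L(p[3])@Ro.from_euler('z',p[2]).as_matrix().T+[p[0],p[1],0],c)-uv).ravel()
s=least_squares(f,[465,129,.27,2.]); 
print(s.x.round(3),f(s.x).round(1),"slot",(Ro.from_euler('z',s.x[2]).as_matrix()@[0,84,65]+[s.x[0],s.x[1],0]).round(1), "old",rk(0,84,65).round(1))
t=np.array([445.8,211.5,200.6])
for a in(180,150,120,100):
  P=[t+RR@[57.5*np.cos(np.radians(a))-2.3,q,57.5*np.sin(np.radians(a))-27] for q in(-7,7)]
  print(a,((proj("wrist",P,c)-[180,100]+.5)*4).round(0).tolist())
```

```text
[4.64404e+02 1.36633e+02 2.75000e-01 3.00600e+00] [ 0.7 -0.2 -0.   0.  -1.2 -0.3  0.6  0.3  0.8  0.4 -0.8  0.6  1.  -0.
  0.1  0.1 -1.2 -0.2] slot [441.6 217.5  65. ] old [443.2 210.2  65. ]
180 [[538.0, 138.0], [637.0, 138.0]]
150 [[529.0, 230.0], [646.0, 230.0]]
120 [[522.0, 458.0], [651.0, 459.0]]
100 [[521.0, 644.0], [651.0, 645.0]]
```

The wrist fit puts the slot at (441.6, 217.5), yaw 0.275, 7 mm from the first estimate. Its residual is about 1 px, and the held flange projects where it should. I trust this fit and update to it.

```bash
sed -i 's/^A=.2687/A=.275/; s/O=np.array(\[465.5,129.2,0\])/O=np.array([464.4,136.6,0])/' h.py; python3 -c "
from h import *
rel(rk(2,84,92),RS)"
```

```text
t [-0.0025  0.0063 -0.1089] r [0.034 0.032 0.042] | now [446.  211.7 200.9] [-3.138e+00  2.000e-03 -2.870e+00] w 12.7 F [-0.1  0.1 -1.8] q [-0.21  0.47 -0.42  1.97  0.28  0.75  1.05] clk 7.1
```

Emit:
apply_moves:
  increments:
    - {"tx":-0.0025,"ty":0.0063,"tz":-0.01,"rx":0.03,"ry":0.03,"rz":0.04,"claw":0.005}
    - {"tx":-0.0025,"ty":0.0063,"tz":-0.03,"rx":0.03,"ry":0.03,"rz":0.04,"claw":0.005}
    - {"tx":-0.0025,"ty":0.0063,"tz":-0.04,"rx":0.03,"ry":0.03,"rz":0.04,"claw":0.005}
    - {"tx":-0.0025,"ty":0.0063,"tz":-0.05,"rx":0.03,"ry":0.03,"rz":0.04,"claw":0.005}
    - {"tx":-0.0025,"ty":0.0063,"tz":-0.06,"rx":0.03,"ry":0.03,"rz":0.04,"claw":0.005}
    - {"tx":-0.0025,"ty":0.0063,"tz":-0.07,"rx":0.03,"ry":0.03,"rz":0.04,"claw":0.005}
    - {"tx":-0.0025,"ty":0.0063,"tz":-0.07,"rx":0.03,"ry":0.03,"rz":0.04,"claw":0.005}
    - {"tx":-0.0025,"ty":0.0063,"tz":-0.07,"rx":0.03,"ry":0.03,"rz":0.04,"claw":0.005}

```text
clock: 7.9
eef_pos: [443.2, 218.2, 130.3]
tool_rot: [-3.141, -0.001, -2.866]
force: [-0.6, 0.0, -1.3]
width: 13.0
```

```bash
python3 -c "
from h import *
rel(rk(2,84,92),RS)"
```

```text
t [ 0.0003 -0.0003 -0.0383] r [ 0.005 -0.008 -0.008] | now [443.2 218.2 130.3] [-3.141e+00 -1.000e-03 -2.866e+00] w 13.0 F [-0.6  0.  -1.3] q [-0.27  0.58 -0.36  2.04  0.36  0.58  0.97] clk 7.9
```

No contact with the tines so far. Lowering to the rails.

Emit:
apply_moves:
  increments:
    - {"tx":0.0,"ty":0.0,"tz":-0.01,"rx":0.0,"ry":0.0,"rz":0.0,"claw":0.005}
    - {"tx":0.0,"ty":0.0,"tz":-0.02,"rx":0.0,"ry":0.0,"rz":0.0,"claw":0.005}
    - {"tx":0.0,"ty":0.0,"tz":-0.028,"rx":0.0,"ry":0.0,"rz":0.0,"claw":0.005}
    - {"tx":0.0,"ty":0.0,"tz":-0.033,"rx":0.0,"ry":0.0,"rz":0.0,"claw":0.005}
    - {"tx":0.0,"ty":0.0,"tz":-0.036,"rx":0.0,"ry":0.0,"rz":0.0,"claw":0.005}
    - {"tx":0.0,"ty":0.0,"tz":-0.037,"rx":0.0,"ry":0.0,"rz":0.0,"claw":0.005}
    - {"tx":0.0,"ty":0.0,"tz":-0.037,"rx":0.0,"ry":0.0,"rz":0.0,"claw":0.005}

```text
clock: 8.6
eef_pos: [443.7, 218.5, 93.5]
tool_rot: [3.142, 0.001, -2.866]
force: [0.6, 0.2, -1.0]
width: 13.3
```

Emit:
apply_moves:
  increments:
    - {"tx":0.0,"ty":0.0,"tz":-0.001,"rx":0.0,"ry":0.0,"rz":0.0,"claw":0.005}
    - {"tx":0.0,"ty":0.0,"tz":-0.002,"rx":0.0,"ry":0.0,"rz":0.0,"claw":0.005}
    - {"tx":0.0,"ty":0.0,"tz":-0.0025,"rx":0.0,"ry":0.0,"rz":0.0,"claw":0.005}
    - {"tx":0.0,"ty":0.0,"tz":-0.0025,"rx":0.0,"ry":0.0,"rz":0.0,"claw":0.005}

```text
clock: 9.0
eef_pos: [444.7, 218.9, 92.5]
tool_rot: [3.141, 0.003, -2.866]
force: [0.1, 0.4, 12.1]
width: 13.3
```

Touched down: +12 N with TCP at z 92.5, against 92 expected. Releasing with a small opening, then rising.

Emit:
apply_moves:
  increments:
    - {"tx":0.0,"ty":0.0,"tz":0.001,"rx":0.0,"ry":0.0,"rz":0.0,"claw":0.018}
    - {"tx":0.0,"ty":0.0,"tz":0.002,"rx":0.0,"ry":0.0,"rz":0.0,"claw":0.026}
    - {"tx":0.0,"ty":0.0,"tz":0.002,"rx":0.0,"ry":0.0,"rz":0.0,"claw":0.028}
    - {"tx":0.0,"ty":0.0,"tz":0.002,"rx":0.0,"ry":0.0,"rz":0.0,"claw":0.028}
    - {"tx":0.0,"ty":0.0,"tz":0.012,"rx":0.0,"ry":0.0,"rz":0.0,"claw":0.028}
    - {"tx":0.0,"ty":0.0,"tz":0.04,"rx":0.0,"ry":0.0,"rz":0.0,"claw":0.028}
    - {"tx":0.0,"ty":0.0,"tz":0.08,"rx":0.0,"ry":0.0,"rz":0.0,"claw":0.028}
    - {"tx":0.0,"ty":0.0,"tz":0.13,"rx":0.0,"ry":0.0,"rz":0.0,"claw":0.03}
    - {"tx":0.0,"ty":0.0,"tz":0.17,"rx":0.0,"ry":0.0,"rz":0.0,"claw":0.06}
    - {"tx":0.0,"ty":0.0,"tz":0.17,"rx":0.0,"ry":0.0,"rz":0.0,"claw":0.06}

```text
clock: 10.0
eef_pos: [445.8, 220.3, 266.7]
tool_rot: [3.14, 0.01, -2.866]
force: [0.4, 1.0, -0.0]
width: 58.3
```

Run:
```python
from h import *
s=read_state(); print(s['eef_pos'],s['qpos'].round(2))
c=calibration("wrist"); im=get_image("wrist")[:,:,::-1].copy()
t=get_image("top")[:,:,::-1]; sc=get_image("scene")[:,:,::-1]
cv2.imwrite("pics/top2.png",t)
P=rk(70,210,193); print(P,proj("wrist",[P,rk(0,210,152)],c))
for p in proj("wrist",[P,rk(0,210,152)],c): cv2.circle(im,tuple(int(round(v)) for v in p),2,(0,0,255),-1)
for p in proj("wrist",[rk(57.5*np.cos(a),84+q,65+57.5*np.sin(a)) for a in np.linspace(0,6.28,40) for q in(-7,7)],c): cv2.circle(im,tuple(int(round(v)) for v in p),1,(0,255,0),-1)
a=cv2.resize(sc[130:260,290:470],None,fx=2.3,fy=2.3,interpolation=cv2.INTER_CUBIC)
o=np.zeros((560,640,3),np.uint8); o[:260]=im[60:320]; o[262:262+298,:a.shape[1]]=a[:298]
cv2.imwrite("pics/w4.png",o)
```

```text
[445.83135209 220.30165542 266.72079279] [-0.18  0.39 -0.47  1.89  0.22  0.9   1.1 ]
[474.74490707 357.71757709 193.        ] [[472.913759   276.51059628]
 [463.21233906 183.42387494]]
```

View pics/w4.png

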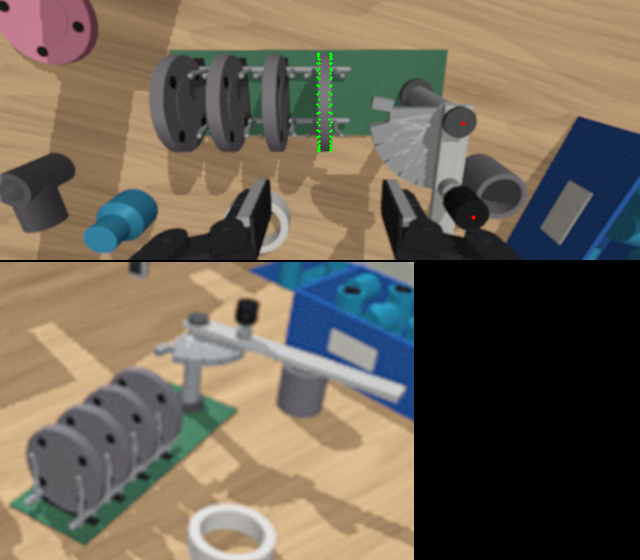

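Flange is seated: the overlay coincides with it, and the scene crop shows four discs level. The knob projects near px (473,217) in the strip, close to where it is seen. Moving above the knob.

Emit:
apply_moves:
  increments:
    - {"tx":0.01,"ty":0.045,"tz":0.0,"rx":0.0,"ry":0.0,"rz":0.0,"claw":0.06}
    - {"tx":0.02,"ty":0.09,"tz":0.0,"rx":0.0,"ry":0.0,"rz":0.0,"claw":0.06}
    - {"tx":0.029,"ty":0.134,"tz":-0.01,"rx":0.0,"ry":0.0,"rz":0.0,"claw":0.06}
    - {"tx":0.029,"ty":0.134,"tz":-0.03,"rx":0.0,"ry":0.0,"rz":0.0,"claw":0.06}
    - {"tx":0.029,"ty":0.134,"tz":-0.03,"rx":0.0,"ry":0.0,"rz":0.0,"claw":0.06}
    - {"tx":0.029,"ty":0.134,"tz":-0.03,"rx":0.0,"ry":0.0,"rz":0.0,"claw":0.06}

```text
clock: 10.75
eef_pos: [471.4, 350.6, 229.3]
tool_rot: [-3.139, -0.004, -2.866]
force: [1.1, 0.4, 0.4]
width: 60.1
```

Run:
```python
from h import *
import pickle
s=read_state(); print(s['eef_pos'],s['qpos'].round(2))
c=calibration("wrist"); im=get_image("wrist")[:,:,::-1].copy(); pickle.dump(c,open("w5.pkl","wb"))
for O2,A2,col in((O,A,(0,0,255)),(np.array([465.5,129.2,0]),.2687,(0,255,0))):
    R2=Ro.from_euler('z',A2).as_matrix(); P=[R2@q+O2 for q in([0,210,152],[70,210,193],[70,210,165])]+[R2@[70+15.5*np.cos(a),210+15.5*np.sin(a),193]+O2 for a in np.linspace(0,6.28,24)]
    for p in proj("wrist",P,c): cv2.circle(im,tuple(int(round(v)) for v in p),1,col,-1)
cv2.imwrite("pics/w5.png",cv2.resize(im[60:400,160:500],None,fx=1.75,fy=1.75,interpolation=cv2.INTER_CUBIC))
```

```text
[471.39821287 350.60655079 229.28758673] [-0.41  0.57 -0.44  1.69  0.29  0.95  0.89]
```

View pics/w5.png

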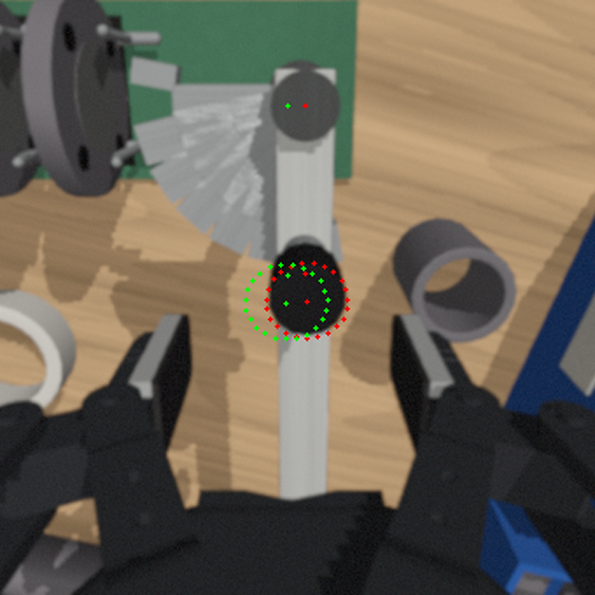

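The red overlay (wrist fit) sits on the knob within about 2 mm, so the knob is at about (474, 357.4). Descending to the grasp.

```bash
python3 -c "
from h import *
rel(rk(69,210,162),RS)
for a in(0,.2,.4,.8,1.2,1.571): print(a,(rk(70*np.cos(a),210-70*np.sin(a),0)-rk(70,210,0)).round(1))
"
```

```text
t [ 0.0017  0.0066 -0.0683] r [ 0.026 -0.02   0.004] | now [472.1 350.8 230.3] [-3.140e+00 -2.000e-03 -2.867e+00] w 60.0 F [-1.3 -0.8  0.1] q [-0.41  0.57 -0.44  1.69  0.29  0.95  0.89] clk 10.8
0 [0. 0. 0.]
0.2 [  2.4 -13.8   0. ]
0.4 [  2.1 -27.7   0. ]
0.8 [ -6.8 -54.1   0. ]
1.2 [-25.2 -74.9   0. ]
1.571 [-48.4 -86.4   0. ]
```

Emit:
apply_moves:
  increments:
    - {"tx":0.0017,"ty":0.0066,"tz":-0.02,"rx":0.0,"ry":0.0,"rz":0.0,"claw":0.06}
    - {"tx":0.0017,"ty":0.0066,"tz":-0.045,"rx":0.0,"ry":0.0,"rz":0.0,"claw":0.06}
    - {"tx":0.0017,"ty":0.0066,"tz":-0.06,"rx":0.0,"ry":0.0,"rz":0.0,"claw":0.06}
    - {"tx":0.0017,"ty":0.0066,"tz":-0.068,"rx":0.0,"ry":0.0,"rz":0.0,"claw":0.06}
    - {"tx":0.0017,"ty":0.0066,"tz":-0.068,"rx":0.0,"ry":0.0,"rz":0.0,"claw":0.06}
    - {"tx":0.0017,"ty":0.0066,"tz":-0.068,"rx":0.0,"ry":0.0,"rz":0.0,"claw":0.04}
    - {"tx":0.0017,"ty":0.0066,"tz":-0.068,"rx":0.0,"ry":0.0,"rz":0.0,"claw":0.02}
    - {"tx":0.0017,"ty":0.0066,"tz":-0.068,"rx":0.0,"ry":0.0,"rz":0.0,"claw":0.02}
    - {"tx":0.0017,"ty":0.0066,"tz":-0.068,"rx":0.0,"ry":0.0,"rz":0.0,"claw":0.02}

```text
clock: 11.7
eef_pos: [474.8, 358.2, 164.5]
tool_rot: [-3.14, 0.001, -2.867]
force: [-0.7, -2.6, 5.7]
width: 29.1
```

Emit:
apply_moves:
  increments:
    - {"tx":0.0,"ty":0.0,"tz":0.004,"rx":0.0,"ry":0.0,"rz":0.0,"claw":0.02}
    - {"tx":0.0,"ty":0.0,"tz":0.009,"rx":0.0,"ry":0.0,"rz":0.0,"claw":0.02}
    - {"tx":0.0,"ty":0.0,"tz":0.014,"rx":0.0,"ry":0.0,"rz":0.0,"claw":0.02}
    - {"tx":0.0,"ty":0.0,"tz":0.014,"rx":0.0,"ry":0.0,"rz":0.0,"claw":0.02}
    - {"tx":0.0,"ty":0.0,"tz":0.014,"rx":0.0,"ry":0.0,"rz":0.0,"claw":0.02}

```text
clock: 12.2
eef_pos: [474.6, 358.2, 176.6]
tool_rot: [-3.141, -0.0, -2.867]
force: [4.9, -1.7, -8.7]
width: 29.4
```

Emit:
apply_moves:
  increments:
    - {"tx":0.001,"ty":-0.005,"tz":0.0,"rx":0.0,"ry":0.0,"rz":0.0,"claw":0.02}
    - {"tx":0.0017,"ty":-0.009,"tz":0.0,"rx":0.0,"ry":0.0,"rz":0.0,"claw":0.02}
    - {"tx":0.0024,"ty":-0.0138,"tz":0.0,"rx":0.0,"ry":0.0,"rz":0.0,"claw":0.02}
    - {"tx":0.0024,"ty":-0.0138,"tz":0.0,"rx":0.0,"ry":0.0,"rz":0.0,"claw":0.02}

```text
clock: 12.6
eef_pos: [476.9, 345.1, 176.8]
tool_rot: [3.141, 0.001, -2.866]
force: [4.6, 0.4, -7.6]
width: 29.0
```

Emit:
apply_moves:
  increments:
    - {"tx":0.0002,"ty":-0.007,"tz":0.0,"rx":0.0,"ry":0.0,"rz":0.0,"claw":0.02}
    - {"tx":-0.0003,"ty":-0.0139,"tz":0.0,"rx":0.0,"ry":0.0,"rz":0.0,"claw":0.02}
    - {"tx":-0.0016,"ty":-0.021,"tz":0.0,"rx":0.0,"ry":0.0,"rz":0.0,"claw":0.02}
    - {"tx":-0.0034,"ty":-0.0275,"tz":0.0,"rx":0.0,"ry":0.0,"rz":0.0,"claw":0.02}
    - {"tx":-0.006,"ty":-0.034,"tz":0.0,"rx":0.0,"ry":0.0,"rz":0.0,"claw":0.02}
    - {"tx":-0.0092,"ty":-0.0403,"tz":0.0,"rx":0.0,"ry":0.0,"rz":0.0,"claw":0.02}
    - {"tx":-0.013,"ty":-0.0463,"tz":0.0,"rx":0.0,"ry":0.0,"rz":0.0,"claw":0.02}
    - {"tx":-0.0174,"ty":-0.0516,"tz":0.0,"rx":0.0,"ry":0.0,"rz":0.0,"claw":0.02}
    - {"tx":-0.0223,"ty":-0.0566,"tz":0.0,"rx":0.0,"ry":0.0,"rz":0.0,"claw":0.02}
    - {"tx":-0.0276,"ty":-0.0611,"tz":0.0,"rx":0.0,"ry":0.0,"rz":0.0,"claw":0.02}
    - {"tx":-0.0276,"ty":-0.0611,"tz":0.0,"rx":0.0,"ry":0.0,"rz":0.0,"claw":0.02}

```text
clock: 13.7
eef_pos: [447.3, 281.6, 176.3]
tool_rot: [-3.138, -0.004, -2.866]
force: [1.6, -4.8, -8.1]
width: 29.6
```

Emit:
apply_moves:
  increments:
    - {"tx":-0.004,"ty":-0.0022,"tz":0.0,"rx":0.0,"ry":0.0,"rz":0.0,"claw":0.02}
    - {"tx":-0.009,"ty":-0.005,"tz":0.0,"rx":0.0,"ry":0.0,"rz":0.0,"claw":0.02}
    - {"tx":-0.014,"ty":-0.007,"tz":0.0,"rx":0.0,"ry":0.0,"rz":0.0,"claw":0.02}
    - {"tx":-0.019,"ty":-0.009,"tz":0.0,"rx":0.0,"ry":0.0,"rz":0.0,"claw":0.02}
    - {"tx":-0.022,"ty":-0.01,"tz":0.0,"rx":0.0,"ry":0.0,"rz":0.0,"claw":0.02}
    - {"tx":-0.024,"ty":-0.0106,"tz":0.0,"rx":0.0,"ry":0.0,"rz":0.0,"claw":0.02}
    - {"tx":-0.024,"ty":-0.0106,"tz":0.0,"rx":0.0,"ry":0.0,"rz":0.0,"claw":0.02}

```text
clock: 14.4
eef_pos: [426.3, 271.8, 176.9]
tool_rot: [-3.139, 0.001, -2.867]
force: [7.4, -5.0, -7.4]
width: 29.6
```

Emit:
apply_moves:
  increments:
    - {"tx":-0.0015,"ty":-0.0004,"tz":0.0,"rx":0.0,"ry":0.0,"rz":0.0,"claw":0.02}
    - {"tx":-0.003,"ty":-0.0008,"tz":0.0,"rx":0.0,"ry":0.0,"rz":0.0,"claw":0.02}
    - {"tx":-0.003,"ty":-0.0008,"tz":0.0,"rx":0.0,"ry":0.0,"rz":0.0,"claw":0.02}

```text
clock: 14.7
eef_pos: [426.1, 271.8, 177.6]
tool_rot: [-3.14, 0.006, -2.868]
force: [12.8, -4.4, -7.4]
width: 29.4
```

At the stop: the force rises and the tool no longer moves. Lowering the plunger with it, then letting go.

Emit:
apply_moves:
  increments:
    - {"tx":0.001,"ty":0.0,"tz":-0.004,"rx":0.0,"ry":0.0,"rz":0.0,"claw":0.02}
    - {"tx":0.002,"ty":0.0,"tz":-0.008,"rx":0.0,"ry":0.0,"rz":0.0,"claw":0.02}
    - {"tx":0.002,"ty":0.0,"tz":-0.012,"rx":0.0,"ry":0.0,"rz":0.0,"claw":0.02}
    - {"tx":0.002,"ty":0.0,"tz":-0.012,"rx":0.0,"ry":0.0,"rz":0.0,"claw":0.02}

```text
clock: 15.1
eef_pos: [426.3, 271.8, 165.1]
tool_rot: [-3.14, 0.003, -2.867]
force: [9.1, -3.5, -3.2]
width: 29.1
```

Emit:
apply_moves:
  increments:
    - {"tx":0.0,"ty":0.0,"tz":0.0,"rx":0.0,"ry":0.0,"rz":0.0,"claw":0.05}
    - {"tx":0.0,"ty":0.0,"tz":0.0,"rx":0.0,"ry":0.0,"rz":0.0,"claw":0.055}
    - {"tx":0.0,"ty":0.0,"tz":0.0,"rx":0.0,"ry":0.0,"rz":0.0,"claw":0.055}
    - {"tx":0.0,"ty":0.0,"tz":0.01,"rx":0.0,"ry":0.0,"rz":0.0,"claw":0.055}
    - {"tx":0.0,"ty":0.0,"tz":0.03,"rx":0.0,"ry":0.0,"rz":0.0,"claw":0.055}
    - {"tx":0.0,"ty":0.0,"tz":0.07,"rx":0.0,"ry":0.0,"rz":0.0,"claw":0.055}
    - {"tx":0.0,"ty":0.0,"tz":0.12,"rx":0.0,"ry":0.0,"rz":0.0,"claw":0.055}
    - {"tx":0.0,"ty":0.0,"tz":0.15,"rx":0.0,"ry":0.0,"rz":0.0,"claw":0.055}
    - {"tx":0.0,"ty":0.0,"tz":0.15,"rx":0.0,"ry":0.0,"rz":0.0,"claw":0.055}

```text
clock: 16.0
eef_pos: [425.2, 274.9, 320.1]
tool_rot: [3.138, 0.009, -2.865]
force: [-0.1, 0.5, 0.2]
width: 55.2
```

Run:
```python
from h import *
s=read_state(); print(s['eef_pos'],s['force'],s['clock'])
c=calibration("wrist"); im=get_image("wrist")[:,:,::-1].copy(); sc=get_image("scene")[:,:,::-1].copy()
P=[rk(0,140,193),rk(0,140,165),rk(0,-75,142),rk(0,210,152)]+[rk(15.5*np.cos(a),140+15.5*np.sin(a),193) for a in np.linspace(0,6.28,20)]+[rk(x,y,142) for x in(-13,13) for y in(-70,0,60,120)]
for q in proj("wrist",P,c): cv2.circle(im,tuple(int(round(v)) for v in q),1,(0,0,255),-1)
for q in proj("scene",P[:3]): print(q)
a=cv2.resize(sc[120:245,290:420],None,fx=3,fy=3,interpolation=cv2.INTER_CUBIC)
cv2.imwrite("pics/w6.png",np.hstack([im[25:400,120:520],a]))
```

```text
[425.20878401 274.90776928 320.14670396] [-0.06090146  0.4677741   0.16970553] 16.0
[364.82197143 148.53813746]
[364.10495862 156.92950862]
[319.98070358 194.64628928]
```

View pics/w6.png

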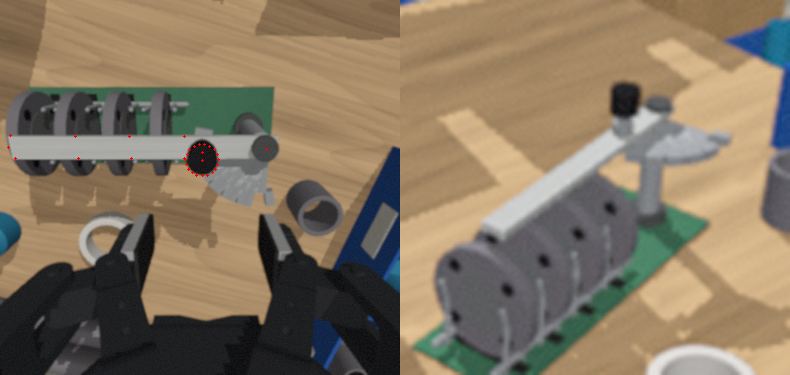

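The bar lies on the closed overlay, from px (10,147) to (265,148). The knob matches its fully-down position: its top in the scene is at row ~149, where 148.5 is predicted for down and about 3 px higher if it were still up. Gripper clear, zero force. Handing in.

```bash
python3 -c "
from cell import *
print(finish_job())"
```

```text
the job is handed in; nothing more can be done
None
```

The flange is in the free slot and the keeper bar is closed over the row with the plunger down. I handed the job in at about 16 s of the 54 s allowed; `finish_job` gave no verdict.

- **Flange:** I took it from the easel with the 30° tilted pinch and lowered it into the free slot, rack y = +84 mm. It touched the rails at +12 N, with the TCP at 92.5 mm against 92 expected, and I let it go there. The wrist picture afterwards showed it on the predicted seated outline.
- **Keeper bar:** I lifted the plunger about 12 mm and swung the bar until it stopped and the force rose. I lowered the knob to 165.1 mm, against 164.5 mm when I first gripped it, and let go.
- **Last checks:** the bar lies on the closed outline and the knob on its fully-down position, to about 1 px. The gripper is clear at about 0 N. The stored flanges and the bystanders in view looked unmoved, but I checked those by eye only and did not measure them.
- **Disagreements:** the first rack estimate, from the top camera, was about 7 mm off across the slots. A closer wrist-camera fit corrected it before placing. At the easel the arm reached joint limits and stopped about 5 mm short of the planned grip depth, which I allowed for. My first move call was refused, because each row needs all seven values, and nothing moved.

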